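# Scoop the yellow balls out of the toy tray

## Task

Use the teal scoop to gather both yellow balls out of the corner of the frosted tray's deep bin where they lie, then lift the loaded scoop out and set it down flat on the tray's cork ledge with both balls still in it. The gripper's fingers must not handle the balls themselves, and the loaded scoop is to be left standing upright.

Things in the scene. Friction and masses are not known exactly. Their poses are not given: they have to be found in the camera images.
- scoop: Loose teal scoop, 120 x 92 mm, 0.12 kg, starts on the table left of the tray. Origin on its flat underside; +x out of the mouth, z up. Thin lip at x=+55 mm, then a ridge 4.5 mm high at x=44 keeps balls in a level pocket (86 mm wide, floor 2 mm). Side walls 34 mm high, 8 near the lip. Upright handle 20 x 20 mm centred at x=-55, y=0, faces square to x and y, top z=135, white grip z=80 to 135.
- tray: Fixed frosted tray. Origin on the table under its bin's centre; +x away from the robot (yaw within 12 deg), z up. Deep bin: inner walls at x=+-115, y=+-130 mm, 4 mm thick, rim z=55, flat floor z=4. Its far corners (+x, +-y) are marked by flush grey felt. Low flat cork ledge without rim on its -y side: top z=6, y=-134 to -284, x=-119 to +119, middle (0, -209).
- ball_a: Glossy, slippery hard plastic yellow ball, 36 mm across, 25 g, rolls freely. Origin at its centre. Lies by either far corner of the bin, its centre 20 to 63 mm from the far wall and 20 to 72 mm from the side wall. Pushed into the corner by the scoop's lip it rides up over the ridge. A like blue ball by the other far corner is not wanted.
- ball_b: Second yellow ball, same as ball_a, beside it in the same corner. Origin at its centre.
Not all that is in view belongs to the job. There is more than one size of the scoop; the one meant has the size given above. What is shaped like the ball_b but white is not meant.

How it is judged:
By the outcome, as a careful person would: the job done as asked, in the order asked, and still so for the second after the job is handed in, with the robot touching nothing.
It also fails if it takes over 56 s, if anything falls off the work surface, if the arm or the gripper's body presses on something with over 40 N, if the wrist force passes 120 N, or if a joint passes its speed limit or range.

## Robot

A 6-joint arm with a two-finger parallel gripper is mounted at the origin on the work surface. World frame = base frame: x ahead of the robot, y to its left, z up, the work surface at z = 0. Lengths are in mm, angles in rad, forces in N, time in s.
With the tool pointing down it reaches from about 325 to 875 mm from the base axis. Payload 4.4 kg.
Tool frame: the origin (TCP) lies on the centre line of the jaws, within the pads' length; the fingertips stand ahead of it and the grasp point (between the pads) lies 6 mm ahead of it (ctrl.tcp_to_tips is the z of the fingertips in the tool frame, in mm); z points along the fingers, y is the line along which they close (so a half turn about z gives the same grasp; the last joint's range is limited). The gripper opens to 85 mm and grips with 20 to 120 N. Pads are 22 mm wide; open, the fingers measure 114 mm over their backs; the gripper's body (76 mm by 85 mm) begins 54 mm behind the grasp point. The pads swing forward as they close: fully open they stand 13 mm farther back than shut.
Start: joints at [-1.437, 0.207, 1.542, -0, 1.393, -0.15], TCP at [161.543, -551.844, 224.082] pointing down, gripper open.
Joint ranges: [-2.73, 2.73], [-0.86, 2.22], [0.23, 2.46], [-1.11, 4.25], [0.08, 2.63], [-2.82, 2.82]. Speed limits (rad/s): [2.79, 2.79, 3.14, 3.14, 3.14, 3.14].

## Interface

Orientations are given as a 3x3 rotation matrix whose columns are the frame's x, y, z axes.
In Python, from plant import ctrl, sensors, optics gives the robot as it stands. Calls block until the motion is done:
- ctrl.move_ptp(position, orientation): joint-space move of the TCP to a pose.
- ctrl.move_l(position, rot=None, vel=150, threshold=None): straight line of the TCP; rot=None keeps the orientation; vel is the mean speed in mm/s. With threshold (N) it stops when the force on the tool has changed by that much, and returns True; else False.
- ctrl.set_joints(angles): joint-space move.
- ctrl.gripper_to(opening, force=None): finger opening in mm; force is the grip in N (None keeps the last); returns when the fingers have stopped.
- ctrl.hold(seconds).
- ctrl.solve_ik(position, orientation): joint angles nearest the present ones, or None.
- sensors.read_state(): the state.
- optics.grab_frame(name): name is "scene" or "top" or "wrist"; returns (picture, depth): 384x512x3 uint8, red, green, blue; 384x512 float32, mm along the optical axis (not along the pixel's ray), 0 where there is no reading.
- optics.camera_params(name): a dict with "mtx" (3x3 intrinsics, pixels), "k1" (the pictures are not rectified: a ray, as slopes to the right and down, at radius r is drawn at 1 + k1 r^2 times it, then the intrinsics apply), "R" (3x3) and "t" (3): a world point X has camera coordinates R X + t; the wrist camera has in their place "T_tool_cam" (4x4, takes a point from camera to tool coordinates, whose origin is the TCP and whose axes are the flange's). Camera axes: x right, y down, z forward; pixel columns grow to the right and rows downward; lengths in mm; the calibration is good to about 2 mm. A picture is of the moment at which its call begins: read the wrist's pose just before it. camera_params takes no time and is no camera call.
A pose or a line that the arm cannot do raises ctrl.MotionError and nothing moves.
- ctrl.finish_job(): hands the job in; it is judged then, once.
The state is a dict: "t": time; "q": joint angles; "qvel": joint speeds; "tau": joint torques, N m; "eef_pos": TCP position; "eef_rot": TCP orientation; "force": force on the tool from outside, world axes, zero at the start; "wrist_torque": the same for the moment, N m; "grip_width": finger opening in mm; "grasp_force": force on a finger pad.
Only numpy, scipy, OpenCV 4.12 (cv2) and the standard library are available. Lean on these libraries where they do the work, as an engineer would, in place of code of your own. Each camera call takes 0.05 s, during which the arm holds its last target. There are 200 camera calls.

## Working session

There is one attempt and no reset: what is moved stays moved. The work goes in short steps, each a Python script; the robot and the scene stay as the last script left them, time stands still between calls to the robot, and variables do not carry over. Pictures are saved under pics/ and viewed, at most 10 in all, crops included, and the job is handed in when it is done.

```bash
ls; mkdir -p pics; python3 - <<'E'
from plant import ctrl,sensors,optics
import cv2,numpy as np
for n in("scene","top"):
    p,d=optics.grab_frame(n); cv2.imwrite(f"pics/{n}0.png",p[...,::-1]); np.savez(f"{n}0.npz",p=p,d=d)
    c=optics.camera_params(n); print(n,c)
s=sensors.read_state();print(s['t'],s['eef_rot'],ctrl.tcp_to_tips)
print(optics.camera_params("wrist"))
E
```

```text
pics
scene {'mtx': array([[354.01340952,   0.        , 251.24491969],
       [  0.        , 354.01340952, 191.84414223],
       [  0.        ,   0.        ,   1.        ]]), 'k1': 0.023371120849326125, 'R': array([[-0.85618188,  0.51665658,  0.00430897],
       [ 0.27818869,  0.46799846, -0.83880182],
       [-0.43538907, -0.71696821, -0.54441982]]), 't': array([ 373.06546423, -165.8648517 , 1275.52891547])}
top {'mtx': array([[460.79364482,   0.        , 246.91483852],
       [  0.        , 460.79364482, 189.61929187],
       [  0.        ,   0.        ,   1.        ]]), 'k1': -0.15005821401928363, 'R': array([[ 1.85077310e-02, -9.99828632e-01,  4.11838080e-04],
       [-9.95438040e-01, -1.84650144e-02, -9.36063674e-02],
       [ 9.35979309e-02,  1.32248217e-03, -9.95609200e-01]]), 't': array([148.31438796, 525.27796704, 943.76303344])}
0.1 [[ 9.59715776e-01  2.80972504e-01 -2.86401155e-04]
 [ 2.80972477e-01 -9.59713556e-01  2.08742835e-03]
 [ 3.11646898e-04 -2.08380876e-03 -9.99997780e-01]] 25.0
{'mtx': array([[274.45626   ,   0.        , 259.11062143],
       [  0.        , 274.45626   , 194.20813864],
       [  0.        ,   0.        ,   1.        ]]), 'k1': -0.04546933883358992, 'T_tool_cam': array([[-3.61314829e-04, -9.45127218e-01, -3.26702327e-01,
         8.45833361e+01],
       [ 9.99999483e-01, -6.51991701e-04,  7.80222361e-04,
        -2.88955240e-02],
       [-9.50416596e-04, -3.26701876e-01,  9.45126965e-01,
        -1.49850445e+02],
       [ 0.00000000e+00,  0.00000000e+00,  0.00000000e+00,
         1.00000000e+00]])}
```

View pics/top0.png

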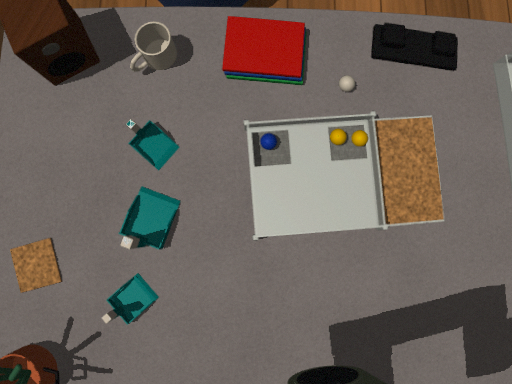

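View pics/scene0.png

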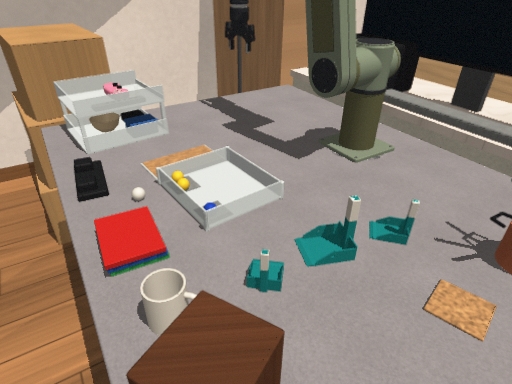

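The top view shows three teal scoops: a big one at about (150,218) with its handle at (127,242), and small ones at (153,145) and (132,298). The bin rim corners are at (246,122), (374,114), (385,227) and (257,237). The yellow balls are at (339,137) and (360,139), in the far -y corner, and the ledge is on the right. I'll measure these now.

```bash
cat > h.py <<'E'
from plant import ctrl,sensors,optics
import cv2,numpy as np
def rays(uv,c):
    uv=np.asarray(uv,float).reshape(-1,2);K=c["mtx"]
    n=cv2.undistortPoints(uv[:,None],K,np.array([c["k1"],0,0,0.]))[:,0]
    return np.c_[n,np.ones(len(n))]
def cam(n):
    c=optics.camera_params(n)
    if n=="wrist":
        s=sensors.read_state();T=c["T_tool_cam"];Re=s["eef_rot"]
        c["Rwc"]=Re@T[:3,:3];c["o"]=Re@T[:3,3]+s["eef_pos"]
    else: c["Rwc"]=c["R"].T;c["o"]=-c["R"].T@c["t"]
    return c
def plane(uv,z,c):
    d=rays(uv,c)@c["Rwc"].T
    return c["o"]+d*((z-c["o"][2])/d[:,2])[:,None]
def cloud(uv,d,c):
    uv=np.asarray(uv,int); return c["o"]+(rays(uv,c)*d[uv[:,1],uv[:,0]][:,None])@c["Rwc"].T
def mask(p,lo,hi): return cv2.inRange(cv2.cvtColor(p,cv2.COLOR_RGB2HSV),lo,hi)
TEAL=((80,90,40),(100,255,255)); YEL=((22,150,100),(32,255,255)); WHITE=((0,0,150),(179,40,255))
def blobs(m,amin=40):
    n,l,st,ce=cv2.connectedComponentsWithStats(m)
    return [(ce[i],st[i,4],l==i) for i in range(1,n) if st[i,4]>=amin]
def down(yaw): # tool down, tool x along yaw
    c,s=np.cos(yaw),np.sin(yaw); return np.array([[c,s,0],[s,-c,0],[0,0,-1.]])
E
python3 - <<'E'
from h import *
np.set_printoptions(precision=1,suppress=True)
f=np.load("top0.npz");p,d=f["p"],f["d"];c=cam("top")
rim=plane([(246,122),(374,114),(385,227),(257,237)],55,c);print("rim",rim)
led=plane([(433,117),(443,220)],6,c);print("ledge outer",led)
print("yel",[(b[0],b[1],plane(b[0],22,c)) for b in blobs(mask(p,*YEL),20)])
for ce,a,m in blobs(mask(p,*TEAL),60):
    y,x=np.nonzero(m&(d>0));P=cloud(np.c_[x,y],d,c)
    print("teal",ce,a,"zmax",np.percentile(P[:,2],[2,50,98]),cv2.minAreaRect(P[:,:2].astype(np.float32)))
    if a>800:
        low=P[P[:,2]<12];print("low",cv2.minAreaRect(low[:,:2].astype(np.float32)))
x,y=np.meshgrid(np.arange(105,150),np.arange(225,260));uv=np.c_[x.ravel(),y.ravel()]
P=cloud(uv,d,c);k=(P[:,2]>110)&(P[:,2]<150);print("handle",k.sum(),P[k].mean(0),cv2.minAreaRect(P[k][:,:2].astype(np.float32)))
Z=p[180:255,110:190];cv2.imwrite("pics/crop1.png",cv2.resize(Z[...,::-1],None,fx=7,fy=7,interpolation=2))
E
```

```text
rim [[ 660.2  162.5   55. ]
 [ 684.1 -106.1   55. ]
 [ 447.9 -126.5   55. ]
 [ 423.9  135.8   55. ]]
ledge outer [[ 695.5 -256.2    6. ]
 [ 465.2 -273.3    6. ]]
yel [(array([337.6, 136.4]), np.int32(206), array([[641.2, -34.5,  22. ]])), (array([359.2, 137.8]), np.int32(200), array([[639.4, -81.8,  22. ]]))]
teal [154.8 145.7] 1200 zmax [-2.5  1.6 28. ] ((620.3448486328125, 363.87054443359375), (92.41737365722656, 69.9524154663086), 49.445560455322266)
low ((620.4453125, 363.1920166015625), (92.81401824951172, 69.06371307373047), 48.033634185791016)
teal [150.6 216.3] 2146 zmax [-2.   2.1 35. ] ((460.5377197265625, 367.3828430175781), (100.978759765625, 116.44775390625), 70.22086334228516)
low ((460.5687561035156, 367.5154724121094), (100.77656555175781, 116.43406677246094), 70.25774383544922)
teal [133.1 297.5] 1277 zmax [-2.6  1.5 29.5] ((285.551513671875, 400.2879638671875), (71.27569580078125, 92.41915893554688), 42.63129425048828)
low ((285.6182556152344, 400.34942626953125), (71.0941162109375, 92.41915893554688), 42.63129425048828)
handle 155 [409.9 378.9 131.1] ((409.7441711425781, 380.77606201171875), (22.330440521240234, 19.341753005981445), 70.63345336914062)
```

View pics/crop1.png

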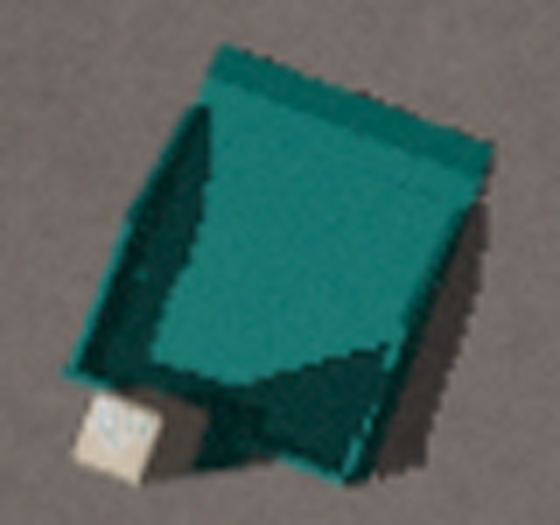

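The crop shows the big scoop heading about -20° in yaw: its lip runs from full-frame (141,186) to (180,201) and its handle top is near (127,242). Next I'll move above it and refine with the wrist camera.

```bash
python3 - <<'E'
from h import *
np.set_printoptions(precision=3,suppress=True)
r=np.radians
for k in (90,-90):
    print(k,ctrl.solve_ik([410,380,116],down(r(-20+k))),ctrl.solve_ik([490,-60,300],down(r(5.1+k))),ctrl.solve_ik([540,-70,120],down(r(5.1+k))))
k=90 if ctrl.solve_ik([410,380,116],down(r(70))) is not None and ctrl.solve_ik([490,-60,300],down(r(95))) is not None else -90
ctrl.gripper_to(70,80)
ctrl.move_ptp([410,380,260],down(r(-20+k)))
c=cam("wrist");p,d=optics.grab_frame("wrist");cv2.imwrite("pics/w1.png",p[...,::-1]);np.savez("w1.npz",p=p,d=d)
print(k,sensors.read_state()["t"])
y,x=np.nonzero(d>0);P=cloud(np.c_[x,y],d,c)
s=(abs(P[:,2]-135)<8)&(np.hypot(P[:,0]-410,P[:,1]-380)<40);print("top",s.sum(),P[s].mean(0),cv2.minAreaRect(P[s][:,:2].astype(np.float32)))
m=mask(p,*TEAL);y,x=np.nonzero((m>0)&(d>0));P=cloud(np.c_[x,y],d,c);L=P[P[:,2]<9]
print(cv2.minAreaRect(L[:,:2].astype(np.float32)),np.percentile(P[:,2],[1,50,99]))
E
```

```text
90 [ 0.593  0.285  1.683 -0.     1.173  0.942] [-0.297 -0.02   1.632 -0.     1.53  -0.386] [-0.288  0.252  1.716 -0.     1.173 -0.377]
-90 [ 0.593  0.285  1.683 -0.     1.173 -2.2  ] [-0.297 -0.02   1.632 -0.     1.53   2.755] [-0.288  0.252  1.716 -0.     1.173  2.765]
90 3.825
top 376 [411.506 381.329 134.726] ((411.2236633300781, 380.57891845703125), (20.107128143310547, 19.07723617553711), 69.9306640625)
((452.068115234375, 368.6590881347656), (122.36981201171875, 430.39666748046875), 84.1016845703125) [ 0.133  2.689 74.372]
```

View pics/w1.png

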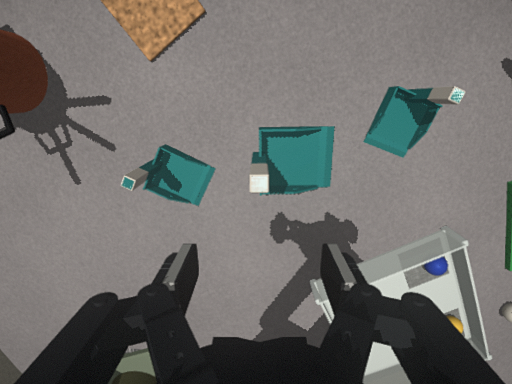

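The wrist view confirms the big scoop at (295,160) with its handle top at (259,183). It measures yaw -20.1° and handle centre (411.3, 381). Now I'll grasp, lift and carry it over the bin.

```bash
python3 - <<'E'
from h import *
np.set_printoptions(precision=2,suppress=True)
r=np.radians
R=down(r(-20.1+90))
ctrl.move_l([411.3,381,160],R,vel=150)
ctrl.move_l([411.3,381,116],vel=80)
ctrl.gripper_to(10,90)
s=sensors.read_state();print(s["grip_width"],s["grasp_force"],s["force"])
ctrl.move_l([411.3,381,246],vel=120)
# over bin: tray pose
th=r(5.1);C=np.array([554,16.4]);X=np.array([np.cos(th),np.sin(th)]);Y=np.array([-X[1],X[0]])
xy=C+X*(-38-55)+Y*-76
ctrl.move_ptp([*xy,246],down(th+np.pi/2))
s=sensors.read_state();print(s["t"],s["eef_pos"],s["grip_width"],s["force"])
c=cam("wrist");p,d=optics.grab_frame("wrist");cv2.imwrite("pics/w2.png",p[...,::-1]);np.savez("w2.npz",p=p,d=d)
m=mask(p,*TEAL);y,x=np.nonzero((m>0)&(d>0)&(d<500));P=cloud(np.c_[x,y],d,c)
P=P[np.hypot(P[:,0]-xy[0]-55,P[:,1]-xy[1])<110]
print(np.percentile(P[:,2],[2,50,98]))
L=P[P[:,2]<145];print("scoop",cv2.minAreaRect(L[:,:2].astype(np.float32)))
y,x=np.nonzero(d>0);Q=cloud(np.c_[x,y],d,c)
for b in blobs(mask(p,*YEL),60): print("ball",b[0],b[1],plane(b[0],22,c))
p,d=optics.grab_frame("top");cv2.imwrite("pics/t2.png",p[...,::-1])
E
```

```text
17.18096163485928 90.20871162414551 [-0.06  0.63  2.14]
8.7583 [468.25 -66.93 245.91] 17.297933878432914 [-0.14  0.05 -2.02]
[130.17 132.   264.62]
scoop ((518.9276123046875, -62.791358947753906), (118.9243392944336, 92.10281372070312), 5.5435919761657715)
ball [390.72 150.69] 156 [[648.17 -32.25  22.  ]]
ball [381.41 184.25] 148 [[646.34 -81.13  22.  ]]
```

View pics/w2.png

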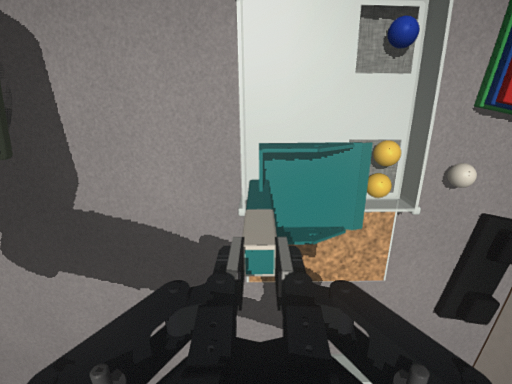

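In this view the scoop is held level over the bin. The balls are at (391,151) and (381,184), and the bin's -y rim runs along row 211 from column 242 to 416. I'll cross-check the tray, then descend.

```bash
python3 - <<'E'
from h import *
np.set_printoptions(precision=2,suppress=True)
r=np.radians
c=cam("wrist");f=np.load("w2.npz");p,d=f["p"],f["d"]
print("rim",plane([(242,211),(416,211)],55,c))
m=mask(p,*TEAL);y,x=np.nonzero((m>0)&(d>0)&(d<500));P=cloud(np.c_[x,y],d,c)
th=r(5.1);C=np.array([554,16.4]);X=np.array([np.cos(th),np.sin(th)]);Y=np.array([-X[1],X[0]])
e=c["o"];s=sensors.read_state();l=np.c_[(P[:,:2]-s["eef_pos"][:2])@X,(P[:,:2]-s["eef_pos"][:2])@Y,P[:,2]]
k=(l[:,0]>30)&(l[:,0]<90)&(abs(l[:,1])<35)&(l[:,2]<140);A=np.c_[l[k,:2],np.ones(k.sum())]
print("plane",np.linalg.lstsq(A,l[k,2],rcond=None)[0]);print("lip",np.percentile(l[(abs(l[:,1])<60)&(l[:,2]<140),0],99.8),np.percentile(l[l[:,2]<140,1],[.3,99.7]))
pos=lambda x,y,z:[*(C+X*(x-55)+Y*y),z]
print(ctrl.move_l(pos(-38,-76,135),down(th+np.pi/2),vel=100,threshold=8))
print(ctrl.move_l(pos(-38,-76,118),vel=20,threshold=5))
s=sensors.read_state();print(s["t"],s["eef_pos"],s["force"],s["wrist_torque"])
E
```

```text
rim [[ 450.96 -126.19   55.  ]
 [ 687.22 -105.31   55.  ]]
plane [  0.    -0.   131.34]
lip 109.78557609082111 [-44.62 128.89]
False
True
10.8 [467.87 -67.51 120.66] [-0.23 -0.47  3.04] [ 0.04 -0.05 -0.  ]
```

```bash
python3 - <<'E'
from h import *
np.set_printoptions(precision=2,suppress=True)
r=np.radians
th=r(5.1);C=np.array([554,16.4]);X=np.array([np.cos(th),np.sin(th)]);Y=np.array([-X[1],X[0]])
pos=lambda x,y,z:[*(C+X*(x-55)+Y*y),z]
def show(t):
    s=sensors.read_state();e=s["eef_pos"][:2]-C;print(t,s["t"],"scoop",e@X+55,e@Y,s["eef_pos"][2],"F",s["force"],"M",s["wrist_torque"],s["grip_width"]);return e@X+55,e@Y
ctrl.move_l(pos(-38,-76,120.8),vel=20)
print(ctrl.move_l(pos(-38,-92,120.8),vel=20,threshold=5))
x,y=show("side")
y+=2
ctrl.move_l(pos(-38,y,120.6),vel=20);show("off")
ctrl.move_l(pos(-5,y,120.6),vel=40,threshold=10)
print(ctrl.move_l(pos(72,y,120.6),vel=40,threshold=10))
show("far")
p,d=optics.grab_frame("wrist");cv2.imwrite("pics/w3.png",p[...,::-1])
E
```

```text
True
side 11.3583 scoop -38.27492415310118 -77.07240395761737 120.6637458782376 F [ 0.6  -0.09  3.46] M [-0.1  -0.18 -0.03] 17.25463548443529
off 11.6083 scoop -37.90394740762969 -75.2975828409495 120.69381111732126 F [-0.96 -1.54  2.16] M [-0.25 -0.1  -0.08] 17.115927908636486
True
far 14.125 scoop 62.9201291311326 -75.16186697439551 120.96457740260499 F [-1.73 -0.42  2.76] M [-0.08 -0.02 -0.02] 17.131751353751856
```

View pics/w3.png

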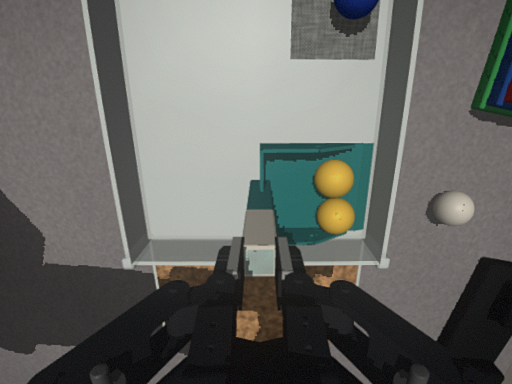

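Both balls are in the scoop's pocket, at (334,179) and (336,216), with the lip by the far wall. I'll back off slightly, lift slowly and check.

```bash
python3 - <<'E'
from h import *
np.set_printoptions(precision=2,suppress=True)
r=np.radians
th=r(5.1);C=np.array([554,16.4]);X=np.array([np.cos(th),np.sin(th)]);Y=np.array([-X[1],X[0]])
pos=lambda x,y,z:[*(C+X*(x-55)+Y*y),z]
ctrl.hold(0.4)
ctrl.move_l(pos(58,-74.5,121),vel=10)
ctrl.move_l(pos(58,-74.5,205),vel=40)
c=cam("wrist");p,d=optics.grab_frame("wrist");cv2.imwrite("pics/w4.png",p[...,::-1])
s=sensors.read_state();print(s["t"],s["force"])
for b in blobs(mask(p,*YEL),60):
    q=plane(b[0],s["eef_pos"][2]-96,c)[0][:2]-s["eef_pos"][:2];print(b[0],b[1],"in scoop",q@X-55,q@Y)
E
```

```text
17.4917 [ 1.07  0.64 -2.1 ]
[299.58 171.65] 255 in scoop -18.316614405069316 21.565569663113603
[303.65 211.05] 240 in scoop -12.494695800011861 -17.646836452731993
```

View pics/w4.png

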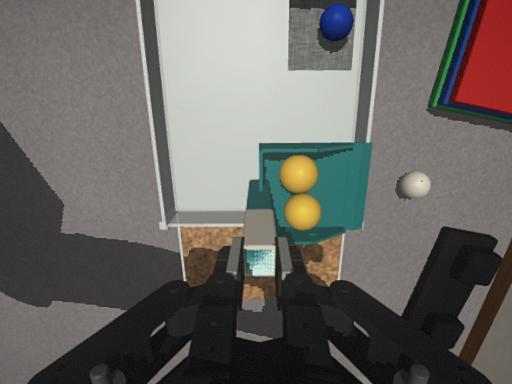

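Both balls, at (300,174) and (303,212), sit well inside the lifted scoop. Next I'll carry it to the ledge and lower it.

```bash
python3 - <<'E'
from h import *
np.set_printoptions(precision=2,suppress=True)
r=np.radians
th=r(5.1);C=np.array([554,16.4]);X=np.array([np.cos(th),np.sin(th)]);Y=np.array([-X[1],X[0]])
pos=lambda x,y,z:[*(C+X*(x-55)+Y*y),z]
ctrl.move_l(pos(4,-209,205),vel=50)
ctrl.move_l(pos(4,-209,128),vel=45)
print(ctrl.move_l(pos(4,-209,120),vel=10,threshold=3))
s=sensors.read_state();print(s["t"],s["eef_pos"],s["force"])
ctrl.gripper_to(40)
ctrl.gripper_to(75)
s=sensors.read_state();e=s["eef_pos"]
ctrl.move_l([e[0],e[1],280],vel=80)
c=cam("wrist");p,d=optics.grab_frame("wrist");cv2.imwrite("pics/w5.png",p[...,::-1])
s=sensors.read_state();print(s["t"],s["force"])
for b in blobs(mask(p,*YEL),60):
    q=plane(b[0],26,c)[0][:2]-e[:2];print(b[0],b[1],"in scoop",q@X-55,q@Y)
E
```

```text
True
22.9417 [ 521.32 -196.3   122.91] [-1.83 -0.23  2.41]
25.9 [-0.3  -0.29 -0.07]
[286.86 145.8 ] 216 in scoop -17.339463777595036 21.446446652307277
[289.83 171.8 ] 208 in scoop -11.603029880904444 -17.771221599560604
```

View pics/w5.png

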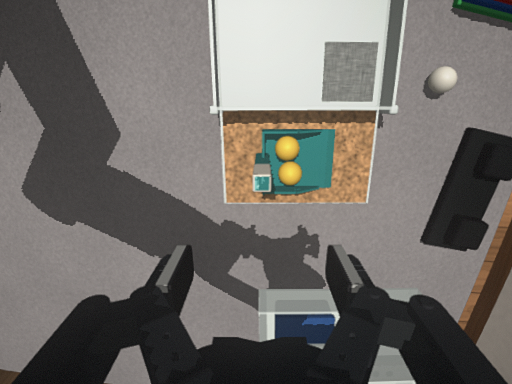

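The scoop stands flat on the cork at (297,160), both balls are in it at (287,147) and (290,173), and the gripper is clear. I'll hand the job in.

```bash
python3 -c "
from plant import ctrl
print(ctrl.finish_job())"
```

```text
the job is handed in; nothing more can be done
None
```

The job is handed in at about 26 s on the robot's clock: the loaded scoop stands upright and flat on the cork ledge with both yellow balls in it, and the fingers never touched the balls.

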